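# Release the cam lock and push the pot carriage home

### The arm

A 6-joint arm with a two-finger parallel gripper is mounted at the origin on a cart in front of the work surface, level with it; the furniture and walls round the work are solid. World frame = base frame: x ahead of the robot, y to its left, z up, the work surface at z = 0. Lengths are in m, angles in degrees, forces in N, time in s.
With the tool pointing down it reaches from about 0.3 to 0.75 m from the base axis. Payload 8.5 kg.
Tool frame: the origin (TCP) lies on the centre line of the jaws, within the pads' length; the fingertips stand 17 mm ahead of it and the grasp point (between the pads) lies 2 mm behind it; z points along the fingers, y is the direction in which the jaws open and shut (so a half turn about z gives the same grasp; the last joint's range is limited). The gripper opens to 85 mm and grips with 20 to 120 N. Pads are 22 mm wide; open, the fingers measure 114 mm over their backs; the gripper's body (76 mm by 85 mm) begins 54 mm behind the grasp point. The pads swing forward as they close: fully open they stand 13 mm farther back than shut.
Start: joints at [58.425, 21.807, 74.336, -0, 83.858, -12.336], TCP at [0.181, 0.519, 0.248] pointing down, gripper open.
Joint ranges: [-178.18, 178.18], [-50.72, 133.34], [12.68, 142.11], [-81.47, 261.47], [9.98, 163.14], [-165.26, 165.26]. Speed limits (degrees/s): [136.94, 136.94, 180, 180, 180, 180].

### API

Orientations are given as a 3x3 rotation matrix whose columns are the frame's x, y, z axes.
In Python, from rig import env, imaging, close_job gives the robot as it stands.
- The arm moves only by the tool step_arm, never from a script. Its argument "steps" is one flat list of numbers, 7 for each row, row after row: the opening, from 0 (shut) to 1 (fully open), then the shift along the tool's x, y, z as a fraction of full scale, then the turn, a rotation vector about the tool's x, y, z as a fraction of full scale. A call has 1 to 10 rows; each row is the pose to reach, as a shift and turn from the pose commanded when the call began, along the tool's axes at that moment; what a row does not reach only later rows make up. Full scale, the value 1, is 0.3 m for a shift and 45 degrees for a turn. A row lasts 1/10 s, in which the tool goes at most 50 mm and 8.59 degrees, less where a joint would pass 70% of its speed; a pose out of reach is approached as far as the arm can. A call with a number of a shift or a turn outside -1 to 1 is refused whole. A call with a gripper value outside its range is refused whole. The fingers move at their own pace and stop on an object; "grip_force" is the grip in N (left out, the last holds). Time passes only in rows, so rows that repeat a pose let the fingers close. It gives the time, the measured TCP pose, the force and the opening at its end, in the units of the state.
- env.observe(): the state, without advancing time (a new reading comes with each control period).
- imaging.get_image(name): name is "scene" or "top"; returns (picture, depth): 400x640x3 uint8, blue, green, red; 400x640 float32, m along the optical axis (not along the pixel's ray), 0 where there is no reading.
- imaging.get_calibration(name): a dict with "camera_matrix" (3x3 intrinsics, pixels), "k1" (the pictures are not rectified: a ray, as slopes to the right and down, at radius r is drawn at 1 + k1 r^2 times it, then the intrinsics apply), "world_from_camera" (4x4, takes a point from camera to world coordinates). Camera axes: x right, y down, z forward; pixel columns grow to the right and rows downward; lengths in m; the calibration is good to about 2 mm. A picture is of the moment at which its call begins. get_calibration takes no time and is no camera call.
- close_job(): hands the job in, once; it reports no verdict.
Trained networks look in the newest picture that a camera, given by its name, has taken for a name from the list of things; names that differ only in an ending like _2 or _b are one class to them, and where a whole thing is asked for, a point or a joint stands for the part that bears it (a point fixed in the world has none). Each returns a list of dicts, best first, with "score" (0 to 1); they miss things now and then, are a little off and sometimes report something else, mostly with a low value. They report only what shows in the picture. A call takes as long as a camera call.
- imaging.spot_in(camera, target): "pixel" ([column, row] in pixels, amid what is visible of it).
- imaging.regions_of(camera, target): "mask" (400x640 bool, what is visible of it) and "pixel" ([column, row] in pixels, amid what is visible of it).
- imaging.pinpoint(camera, target): "pixel" ([column, row] in pixels: a listed point, or the origin of a listed thing).
The state is a dict: "time_s": time; "q": joint angles; "qvel": joint speeds; "joint_efforts": joint torques, N m; "position": TCP position; "tool_rot": TCP orientation; "ft_force": force on the tool from outside, world axes, zero at the start; "wrist_torque": the same for the moment, N m; "grip_width": finger opening in m.
Only numpy, scipy, OpenCV 4.12 (cv2) and the standard library are available. Lean on these libraries where they do the work, as an engineer would, in place of code of your own. Each camera call takes 0.05 s, during which the arm holds its last target.

### The job

Get the blue-lidded sample pot into position at the pot reader: first unlock the carriage by turning the brass cam with its red handle round to its low point, against its stop pin, then push the blue carriage forward until it is fully home at the white reading head. Use only the tips or outsides of the fingers: never bring the red handle between the fingers, do not touch, tip or lift the pot, and leave the spare pot, the vial and the timer where they stand. Finish clear of everything.

Things in the scene. Friction and masses are not known exactly. Their poses are not given: they have to be found in the camera images.
- reader: Pot reader, fixed to the bench: grey base plate 275 mm (its x, -150 to +125) by 227 mm (y -165 to +62), 12 mm thick. Origin on the bench under the middle of the carriage's lane; x is forward (the way the carriage is pushed, roughly away from the robot), y to the left, z up. The cam pivot is at x = -17, y = -90 mm, right of the lane.
- carriage (a joint): How far the carriage is pushed forward along the reader's x, in m: 0 at the start, 0.045 fully home (hard stop, front face 5 mm short of the reading head). Slides with about 2 N and stays where it is left. Until the cam is turned, the carriage's roller meets the cam disc and stops the carriage 6 to 15 mm short of home.
- push_pad (a point): Middle of the black rubber push pad on the rear (robot-side) face of the blue carriage: 80 mm wide, 24 mm high, centre 33 mm above the bench, facing the reader's -x, at reader x = -112 mm, y = 0 at the start. The carriage is a block 110 mm long, 100 mm wide, 14 to 50 mm above the bench.
- well (a point): Centre of the floor of the round well (50 mm diameter, 24 mm deep) in the carriage in which the sample pot stands; 26 mm above the bench, 79 mm ahead of the push pad.
- cam (a joint): Cam angle in rad: 0 is the low point, handle against the stop pin; positive is clockwise seen from above. The handle points at angle -0.436 - q in the reader's frame (0 = its +x, q = 1.13: its -y, to the right). Starts between 1.35 and 1.8; turn counterclockwise to 0. Friction 0.32 N m (about 4.5 N at the handle); it stays where it is left.
- cam_pivot (a point): Pivot of the cam, 14 mm above the bench; its x axis points along the handle. Brass eccentric disc of 30 mm radius, 14 to 34 mm above the bench, its centre 18 mm from the pivot, 25 degrees counterclockwise of the handle's direction.
- handle (a point): Middle of the red handle on the cam, 70 mm from the pivot, 66 mm above the bench: an upright paddle 50 mm long (45 to 95 mm from the pivot), 12 mm thick, 44 to 88 mm above the bench, on a steel arm 14 mm wide at 34 to 44 mm. Its x axis points outward, y is the normal of its flat face: push the -y face towards +y to turn to the low point.
- sample_pot: Sample pot with a blue lid, 49 mm diameter, 59 mm tall, standing in the carriage's well (lid top 85 mm above the bench); loose. Origin: centre of its underside, z up.
- spare_pot: White sample pot with white lid, 49 mm diameter, 59 mm tall, standing loose on the bench to the left of the reader. Origin: centre of its underside.
- green_vial: Glass vial with green contents and white cap, 45 mm diameter, 79 mm tall, standing loose on the bench to the right of the reader. Origin: centre of its underside.
- bench_timer: White timer, 63 by 63 by 20 mm, lying loose on the bench to the right of the reader. Origin: centre of its underside.
- head (a point): Top of the rear edge of the white reading head at the front end of the lane: a fixed block 68 mm long (reader x 50 to 118), 108 mm wide, top 72 mm above the bench.
- stop_pin (a point): Top of the fixed steel stop pin, 10 mm diameter, 48 mm above the bench, at x = 55, y = -110 mm in the reader's frame. It stops the cam's handle arm when the handle points forward and 25 degrees to the right (-0.436 rad in the reader's frame), over a green line on the plate.
- roller (a point): Top centre of the steel roller, 18 mm diameter, on an arm on the right side of the carriage (36 mm above the bench). It moves with the carriage and meets the rim of the cam.

How it is judged:
By the outcome, as a careful person would: the job done as asked, in the order asked, and still so for the second after the job is handed in, with the robot touching nothing.
It also fails if it takes over 53 s, if anything falls off the work surface, if the arm or the gripper's body presses on something with over 40 N, if the wrist force passes 120 N, or if a joint passes its speed limit or range.

## Working session

There is one attempt and no reset: what is moved stays moved. The work goes in short steps, Python scripts to look and compute and a tool call to move; the robot and the scene stay as the last step left them, time stands still between calls to the robot, and variables do not carry over. Pictures are saved under pics/ and viewed, and the job is handed in when it is done.

Besides the shell and the picture viewer there is one more tool, called after ">>>" by a JSON object that holds its "op" and its "data", one argument or row to a line. step_arm: Moves the arm, as the interface text tells. Shift numbers are shares of 0.3 m and turn numbers shares of 45 degrees, none past 1 either way. Its arguments: {"type":"object","properties":{"steps":{"type":"array","items":{"type":"number"}},"grip_force":{"type":"number"}},"required":["steps"]}

```bash
ls; mkdir -p pics
cat > h.py <<'E'
import numpy as np,cv2
from rig import env,imaging,close_job
def ray(cam,px):
    c=imaging.get_calibration(cam);K=np.array(c["camera_matrix"]);k=c["k1"];T=np.array(c["world_from_camera"])
    d=np.linalg.solve(K,[px[0],px[1],1.])[:2];u=d.copy()
    for _ in range(30): u=d/(1+k*(u@u))
    return T,np.array([u[0],u[1],1.])
def at_z(cam,px,z):
    T,r=ray(cam,px);o=T[:3,3];d=T[:3,:3]@r
    return o+d*(z-o[2])/d[2]
def at_d(cam,px,dep):
    T,r=ray(cam,px);return T[:3,3]+T[:3,:3]@(r*dep)
def proj(cam,P):
    c=imaging.get_calibration(cam);K=np.array(c["camera_matrix"]);T=np.array(c["world_from_camera"])
    p=T[:3,:3].T@(np.array(P)-T[:3,3]);u=p[:2]/p[2];u=u*(1+c["k1"]*(u@u));return (K@[u[0],u[1],1])[:2]
E
python3 - <<'E'
from h import *
np.set_printoptions(precision=4,suppress=True)
for c in ("scene","top"):
    im,d=imaging.get_image(c);cv2.imwrite(f"pics/{c}0.png",im);np.save(f"{c}d.npy",d)
    print(c,np.array(imaging.get_calibration(c)["world_from_camera"]))
Z=dict(push_pad=.033,cam_pivot=.014,handle=.066,sample_pot=.026,spare_pot=0,green_vial=0,bench_timer=0,head=.072,stop_pin=.048,roller=.036,reader=0)
for n,z in Z.items():
    for c in ("scene","top"):
        for r in imaging.pinpoint(c,n)[:2]: print(n,c,round(r["score"],2),np.array(r["pixel"]),at_z(c,r["pixel"],z))
s=env.observe();print(s)
E
```

```text
pics
scene [[ 0.6473 -0.4872  0.5862 -0.1432]
 [-0.7619 -0.3906  0.5166 -0.7655]
 [-0.0227 -0.7811 -0.624   0.7983]
 [ 0.      0.      0.      1.    ]]
top [[ 0.0004 -0.9962  0.087   0.4744]
 [-1.     -0.0012 -0.0088 -0.1448]
 [ 0.0089 -0.087  -0.9962  0.954 ]
 [ 0.      0.      0.      1.    ]]
push_pad scene 0.63 [271.9 222.9] [ 0.4289 -0.0774  0.033 ]
push_pad top 0.75 [283.8 264.5] [ 0.4234 -0.0801  0.033 ]
push_pad top 0.41 [282.4 227.6] [ 0.5014 -0.0766  0.033 ]
cam_pivot scene 0.67 [321.6 226.5] [ 0.5094 -0.1634  0.014 ]
cam_pivot top 0.65 [330.1 224.3] [ 0.5092 -0.1789  0.014 ]
handle scene 0.67 [338.6 228.5] [ 0.4849 -0.2374  0.066 ]
handle top 0.92 [361.8 232.5] [ 0.4905 -0.2421  0.066 ]
sample_pot scene 0.93 [296.5 210.1] [ 0.5065 -0.0841  0.026 ]
sample_pot scene 0.26 [289.4 210.4] [ 0.4946 -0.0712  0.026 ]
sample_pot top 0.91 [285.  226.9] [ 0.5031 -0.0816  0.026 ]
spare_pot scene 0.87 [237.8 216.3] [0.4167 0.0383 0.    ]
spare_pot top 0.94 [234.  266.7] [0.4167 0.0312 0.    ]
green_vial scene 0.64 [398.4 232.8] [ 0.6198 -0.3118  0.    ]
green_vial top 0.98 [390. 179.] [
[... 505 characters left out ...]
28.4 253.5] [ 0.4467 -0.1744  0.036 ]
reader scene 0.69 [303.2 212.7] [ 0.5315 -0.0816  0.    ]
reader top 0.95 [287.8 215.6] [ 0.5289 -0.0858  0.    ]
{'time_s': 1.2, 'q': array([ 58.4247,  21.8069,  74.3352,   0.001 ,  83.8581, -12.3348]), 'qvel': array([ 0.0366, -0.0354, -0.1132,  0.059 ,  0.1106, -0.0225]), 'joint_efforts': array([ -0.    , -44.8345, -23.1462,  -0.0001,   0.0005,  -0.    ]), 'position': array([0.1812, 0.5193, 0.2483]), 'tool_rot': array([[-0.9441,  0.3295, -0.    ],
       [ 0.3295,  0.9441,  0.    ],
       [ 0.    ,  0.    , -1.    ]]), 'ft_force': array([ 1.3998,  0.452 , -0.0817]), 'wrist_torque': array([ 0.0228, -0.0482,  0.0632]), 'grip_width': 0.08550535182876458}
```

Run:
```python
import cv2
for c,(x0,x1,y0,y1) in dict(scene=(190,440,130,330),top=(200,450,130,330)).items():
    im=cv2.imread(f"pics/{c}0.png")[y0:y1,x0:x1];cv2.imwrite(f"pics/{c}0c.png",cv2.resize(im,None,fx=3,fy=3,interpolation=cv2.INTER_CUBIC))
```

```text
(no output)
```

View pics/top0c.png

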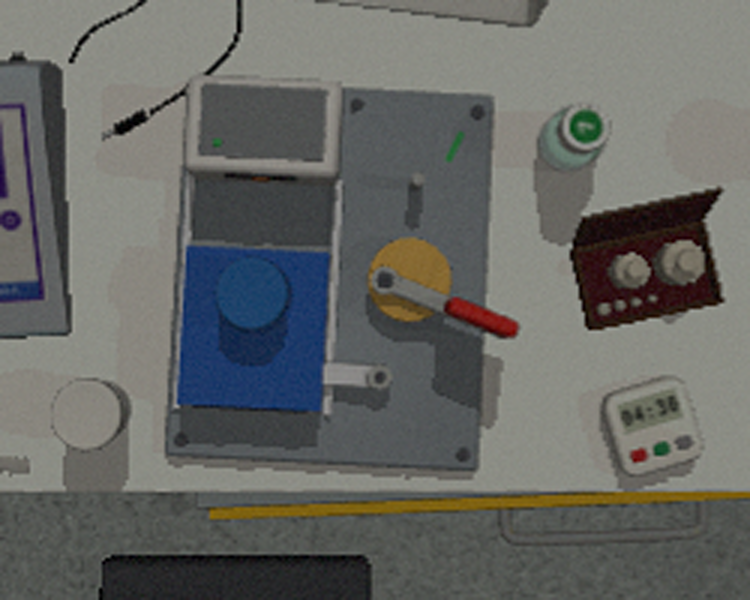

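View pics/scene0c.png

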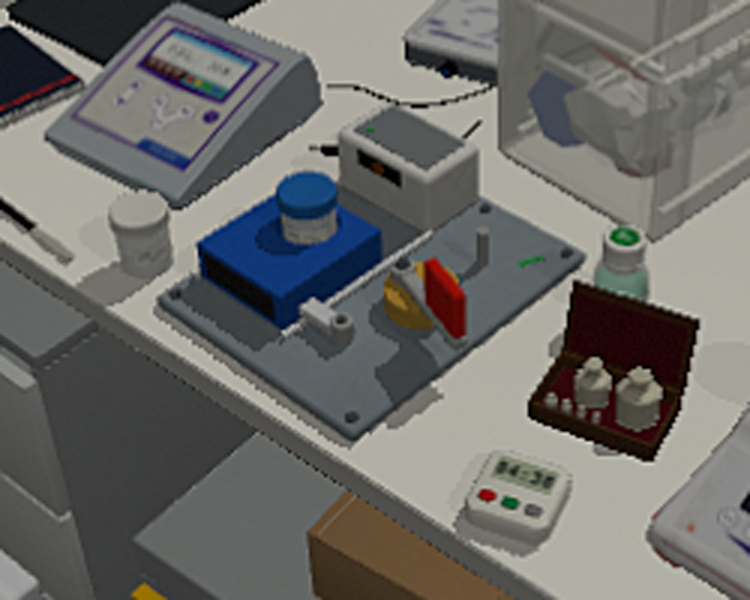

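View pics/scene0.png

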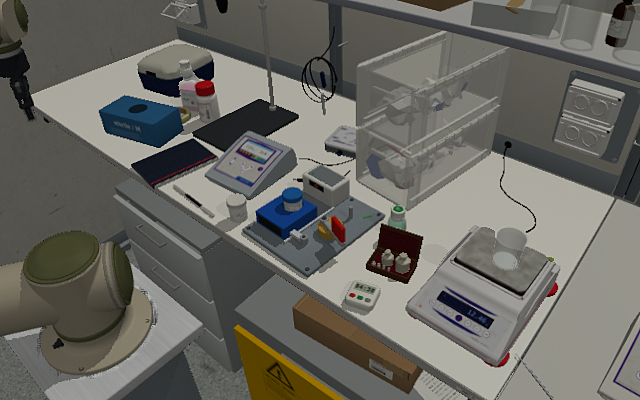

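The top view shows the plate corners at about (256,282), (359,286) and (364,162), with the pot at (285,227), the handle at (362,233) and the pin at (339,189). The handle points right and slightly back. Next I fit the reader pose.

```bash
cat > fit.py <<'E'
from h import *
from scipy.optimize import least_squares
np.set_printoptions(precision=4,suppress=True)
L=[("scene",(271.9,222.9),(-.112,0,.033)),("top",(283.8,264.5),(-.112,0,.033)),("scene",(321.6,226.5),(-.017,-.09,.014)),("top",(330.1,224.3),(-.017,-.09,.014)),
("scene",(296.5,210.1),(-.033,0,.026)),("top",(285,226.9),(-.033,0,.026)),("top",(285.6,187.1),(.05,0,.072)),("scene",(312.3,181.1),(.05,0,.072)),
("scene",(348,204),(.055,-.11,.048)),("top",(339.6,189),(.055,-.11,.048)),("top",(287.8,215.6),(0,0,0)),("scene",(303.2,212.7),(0,0,0)),
("top",(255.7,282.2),(-.15,.062,.012)),("top",(359,286),(-.15,-.165,.012)),("top",(364.3,161.7),(.125,-.165,.012)),
("scene",(190+160/3,130+300/3),(-.15,.062,.012)),("scene",(190+352/3,130+437/3),(-.15,-.165,.012)),("scene",(190+583/3,130+255/3),(.125,-.165,.012))]
def W(p,q):
    c,s=np.cos(p[2]),np.sin(p[2]);return np.array([p[0]+c*q[0]-s*q[1],p[1]+s*q[0]+c*q[1],q[2]])
def fit(L):
    f=lambda p:np.concatenate([proj(c,W(p,q))-np.array(u) for c,u,q in L])
    r=least_squares(f,[.53,-.08,0],loss="soft_l1");return r.x,f(r.x).reshape(-1,2)
if __name__=="__main__":
    for n in ("top","scene",""):
        l=[a for a in L if n in a[0]];p,e=fit(l);print(n,p[:2],np.degrees(p[2]))
        for a,b in zip(l,e): print("  ",a[0],a[2],b)
    p,_=fit(L)
    im=[cv2.imread(f"pics/{c}0.png") for c in("top","scene")]
    # handle from red pixels using depth
    for c,i in zip(("top","scene"),im):
        d=np.load(c+"d.npy");hsv=cv2.cvtColor(i,cv2.COLOR_BGR2HSV)
        m=((hsv[...,0]<8)|(hsv[...,0]>172))&(hsv[...,1]>170)&(hsv[...,2]>90)
        v,u=np.nonzero(m);k=(abs(u-362)<22)&(abs(v-232)<14) if c=="top" else (abs(u-338)<10)&(abs(v-229)<16)
        P=np.array([at_d(c,(a,b),d[b,a]) for a,b in zip(u[k],v[k])]);P=P[P[:,2]>.05]
        piv=W(p,(-.017,-.09,.014));m_=P.mean(0);a=np.arctan2(*(m_-piv)[[1,0]])-p[2]
        print(c,len(P),m_,P[:,2].max(),"dist",np.linalg.norm((m_-piv)[:2]),"q",-a-.436)
E
python3 fit.py
```

```text
top [ 0.5325 -0.085 ] -2.6261800812925813
   top (-0.112, 0, 0.033) [-0.1154  1.3372]
   top (-0.017, -0.09, 0.014) [-2.1859 -1.0154]
   top (-0.033, 0, 0.026) [0.8665 1.6577]
   top (0.05, 0, 0.072) [0.9228 0.4742]
   top (0.055, -0.11, 0.048) [-0.2261  0.0567]
   top (0, 0, 0) [-0.3731 -1.6424]
   top (-0.15, 0.062, 0.012) [-0.9922 -0.5227]
   top (-0.15, -0.165, 0.012) [0.8652 0.5244]
   top (0.125, -0.165, 0.012) [ 0.2854 -0.9429]
scene [ 0.5312 -0.08  ] -2.0629516569555575
   scene (-0.112, 0, 0.033) [-3.3023  1.8373]
   scene (-0.017, -0.09, 0.014) [2.2742 0.6928]
   scene (-0.033, 0, 0.026) [-3.8643  0.8193]
   scene (0.05, 0, 0.072) [ 2.7906 -0.3113]
   scene (0.055, -0.11, 0.048) [1.7405 1.3517]
   scene (0, 0, 0) [-0.552  -0.1807]
   scene (-0.15, 0.062, 0.012) [-2.5917 -2.0388]
   scene (-0.15, -0.165, 0.012) [ 0.2069 -2.1034]
   scene (0.125, -0.165, 0.012) [ 0.4196 -2.736 ]
 [ 0.5321 -0.0841] -2.6471238446543484
   scene (-0.112, 0, 0.033) [-2.1317  2.1341]
   top (-0.112, 0, 0.033) [-0.557  1.501]
   scene (-0.017, -0.09, 0.014) [3.5091 1.3544]
   top (-0.017, -0.09, 0.014) [-2.5978 -0.842 ]
   scene (-0.033, 0, 0.026) [-2.4928  1.2303]
   top (-0.033, 0, 0.026) [0.4448 1.8184]
   top (0.05, 0, 0.072) [0.4975 0.6409]
   scene (0.05, 0, 0.072) [4.4114 0.1906]
   scene (0.055, -0.11, 0.048) [3.1839 2.1385]
   top (0.055, -0.11, 0.048) [-0.6375  0.2378]
   top (0, 0, 0) [-0.7766 -1.4869]
   scene (0, 0, 0) [0.8867 0.2766]
   top (-0.15, 0.062, 0.012) [-1.4321 -0.3726]
   top (-0.15, -0.165, 0.012) [0.4279 0.714 ]
   top (0.125, -0.165, 0.012) [-0.0953 -0.7618]
   scene (-0.15, 0.062, 0.012) [-1.3725 -1.9459]
   scene (-0.15, -0.165, 0.012) [ 0.8506 -1.3989]
   scene (0.125, -0.165, 0.012) [ 1.9812 -1.7272]
top 109 [ 0.485  -0.2366  0.088 ] 0.09198867358546259 dist 0.06854621511741338 q 1.4782695151169059
scene 67 [ 0.4701 -0.2484  0.0984] 0.7982511144816478 dist 0.08558913222527367 q 1.5875437745082372
```

```bash
cat > plan.py <<'E'
from fit import *
from scipy.spatial.transform import Rotation as R
def Rz(yaw): # tool down, x axis at yaw (deg)
    a=np.radians(yaw);x=np.array([np.cos(a),np.sin(a),0]);z=np.array([0,0,-1.]);return np.stack([x,np.cross(z,x),z],1)
def rows(p0,R0,tg,g=0):
    out=[]
    for p,yaw in tg:
        s=R0.T@(np.array(p)-p0)/.3;t=np.degrees(R.from_matrix(R0.T@Rz(yaw)).as_rotvec())/45
        out.append([g]+[round(float(v),3)+0. for v in np.r_[s,t]])
    return out
def handle_pose(p,th,d,r=.072,z=.075):
    piv=W(p,(-.017,-.09,0));o=np.array([np.cos(th),np.sin(th),0]);n=np.array([-o[1],o[0],0])
    q=piv+r*o-d*n;q[2]=z;return q,np.degrees(th)+180 # y axis = yaw-90 = th+90
E
python3 - <<'E'
from plan import *
p=np.array([.5323,-.0845,np.radians(-2.65)])
th=-.436-1.47+p[2]
q,y=handle_pose(p,th,.045,z=.2);print("pre",q,y,np.degrees(th))
P0=np.array([.1812,.5193,.2483]);R0=Rz(160.76)
W1=[((.30,.26,.25),130),((.38,0,.25),99),(q,y)]
a,b=P0,R0
for P,Y in W1:
    print(rows(a,b,[(P,Y)]));a,b=np.array(P),Rz(Y)
E
```

```text
pre [ 0.4426 -0.2237  0.2   ] 68.14424424806509 -111.85575575193491
[[0, -0.659, -0.686, -0.006, 0.0, 0.0, 0.684]]
[[0, -0.835, -0.353, 0.0, 0.0, 0.0, 0.689]]
[[0, -0.769, 0.089, 0.167, 0.0, 0.0, 0.686]]
```

>>> {"op": "step_arm", "data": {
  "steps": [0,-0.659,-0.686,0,0,0,0.684,0,-0.659,-0.686,0,0,0,0.684,0,-0.659,-0.686,0,0,0,0.684,0,-0.659,-0.686,0,0,0,0.684,0,-0.659,-0.686,0,0,0,0.684,0,-0.659,-0.686,0,0,0,0.684,0,-0.659,-0.686,0,0,0,0.684,0,-0.659,-0.686,0,0,0,0.684]
}}

```text
time_s: 2.0
position: [0.3003, 0.2596, 0.2485]
tool_rot: [[-0.641, 0.768, 0.0], [0.768, 0.641, 0.0], [0.0, 0.001, -1.0]]
ft_force: [-0.2, 0.1, -0.6]
grip_width: 0.0002
```

>>> {"op": "step_arm", "data": {
  "steps": [0,-0.835,-0.353,0,0,0,0.689,0,-0.835,-0.353,0,0,0,0.689,0,-0.835,-0.353,0,0,0,0.689,0,-0.835,-0.353,0,0,0,0.689,0,-0.835,-0.353,0,0,0,0.689,0,-0.835,-0.353,0,0,0,0.689,0,-0.835,-0.353,0,0,0,0.689,0,-0.835,-0.353,0,0,0,0.689]
}}

```text
time_s: 2.8
position: [0.3799, 0.0008, 0.2482]
tool_rot: [[-0.157, 0.988, -0.0], [0.988, 0.157, 0.001], [0.001, -0.0, -1.0]]
ft_force: [0.4, 0.1, -1.2]
grip_width: 0.0
```

>>> {"op": "step_arm", "data": {
  "steps": [0,-0.769,0.089,0.167,0,0,0.686,0,-0.769,0.089,0.167,0,0,0.686,0,-0.769,0.089,0.167,0,0,0.686,0,-0.769,0.089,0.167,0,0,0.686,0,-0.769,0.089,0.167,0,0,0.686,0,-0.769,0.089,0.167,0,0,0.686,0,-0.769,0.089,0.167,0,0,0.686,0,-0.769,0.089,0.167,0,0,0.686]
}}

```text
time_s: 3.6
position: [0.4425, -0.2218, 0.1985]
tool_rot: [[0.371, 0.929, 0.0], [0.929, -0.371, 0.0], [0.0, -0.0, -1.0]]
ft_force: [-0.2, -0.2, 0.2]
grip_width: 0.0002
```

>>> {"op": "step_arm", "data": {
  "steps": [0,0,0,0.2,0,0,0,0,0,0,0.35,0,0,0,0,0,0,0.41,0,0,0,0,0,0,0.41,0,0,0]
}}

```text
time_s: 4.0
position: [0.4413, -0.2215, 0.0733]
tool_rot: [[0.371, 0.929, -0.004], [0.929, -0.371, 0.004], [0.002, -0.005, -1.0]]
ft_force: [0.5, -1.1, 0.6]
grip_width: 0.0002
```

Run:
```python
from h import *
o=[]
for c,(x0,y0) in dict(scene=(220,150),top=(250,150)).items():
    im,d=imaging.get_image(c);o.append(cv2.resize(im[y0:y0+150,x0:x0+160],None,fx=2.5,fy=2.5,interpolation=cv2.INTER_CUBIC))
cv2.imwrite("pics/a1.png",np.hstack(o));s=env.observe();print(s["position"],s["ft_force"])
```

```text
[ 0.44284911 -0.22320462  0.07645391] [ 0.41444044 -1.92263905  0.69710519]
```

View pics/a1.png

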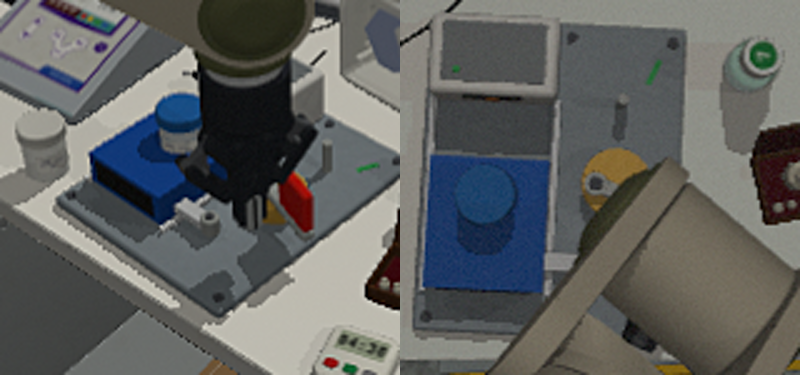

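The closed fingers stand behind the red handle at (255,210) and the handle is at (297,205). The knuckles flare out about 32 mm above the tips, so I'll raise the tool about 11 mm before pushing.

>>> {"op": "step_arm", "data": {
  "steps": [0,0,0,-0.035,0,0,0,0,0,0.02,-0.035,0,0,0,0,0,0.04,-0.035,0,0,0,0,0,0.06,-0.035,0,0,0,0,0,0.06,-0.035,0,0,0]
}}

```text
time_s: 4.6
position: [0.4597, -0.2311, 0.0858]
tool_rot: [[0.373, 0.928, 0.001], [0.928, -0.373, -0.001], [-0.0, 0.001, -1.0]]
ft_force: [-0.6, -0.2, -0.1]
grip_width: 0.0
```

>>> {"op": "step_arm", "data": {
  "steps": [0,0,0.007,0,0,0,0,0,0,0.014,0,0,0,0,0,0,0.021,0,0,0,0,0,0,0.028,0,0,0,0]
}}

```text
time_s: 5.0
position: [0.4661, -0.2336, 0.0856]
tool_rot: [[0.373, 0.928, -0.002], [0.928, -0.373, 0.001], [-0.0, -0.002, -1.0]]
ft_force: [-5.9, 0.8, 3.2]
grip_width: -0.0001
```

Run:
```python
from plan import *
p=np.array([.5323,-.0845,np.radians(-2.65)])
t0=-111.86
f=lambda t,d=.0186:handle_pose(p,np.radians(t),d,z=.086)
for n,a,b in((1,t0,t0+40),(2,t0+40,t0+76)):
    q0,y0=f(a); 
    r=rows(q0,Rz(y0),[f(t) for t in np.linspace(a,b,11)[1:]]);print(q0,y0);print(sum(r,[]))
```

```text
[ 0.4671 -0.2335  0.086 ] 68.14
[0, -0.004, 0.017, 0.0, 0.0, 0.0, -0.089, 0, -0.006, 0.034, 0.0, 0.0, 0.0, -0.178, 0, -0.008, 0.051, 0.0, 0.0, 0.0, -0.267, 0, -0.008, 0.069, 0.0, 0.0, 0.0, -0.356, 0, -0.007, 0.086, 0.0, 0.0, 0.0, -0.444, 0, -0.004, 0.103, 0.0, 0.0, 0.0, -0.533, 0, -0.001, 0.12, 0.0, 0.0, 0.0, -0.622, 0, 0.004, 0.137, 0.0, 0.0, 0.0, -0.711, 0, 0.009, 0.153, 0.0, 0.0, 0.0, -0.8, 0, 0.016, 0.169, 0.0, 0.0, 0.0, -0.889]
[ 0.5159 -0.2478  0.086 ] 108.14
[0, -0.003, 0.015, 0.0, 0.0, 0.0, -0.08, 0, -0.006, 0.031, 0.0, 0.0, 0.0, -0.16, 0, -0.007, 0.046, 0.0, 0.0, 0.0, -0.24, 0, -0.008, 0.062, 0.0, 0.0, 0.0, -0.32, 0, -0.007, 0.077, 0.0, 0.0, 0.0, -0.4, 0, -0.006, 0.093, 0.0, 0.0, 0.0, -0.48, 0, -0.004, 0.108, 0.0, 0.0, 0.0, -0.56, 0, 0.0, 0.123, 0.0, 0.0, 0.0, -0.64, 0, 0.004, 0.138, 0.0, 0.0, 0.0, -0.72, 0, 0.009, 0.153, 0.0, 0.0, 0.0, -0.8]
```

>>> {"op": "step_arm", "data": {
  "steps": [0,-0.004,0.017,0,0,0,-0.089,0,-0.006,0.034,0,0,0,-0.178,0,-0.008,0.051,0,0,0,-0.267,0,-0.008,0.069,0,0,0,-0.356,0,-0.007,0.086,0,0,0,-0.444]
}}

```text
time_s: 5.5
position: [0.4893, -0.2451, 0.0856]
tool_rot: [[0.03, 1.0, -0.002], [1.0, -0.03, 0.001], [0.001, -0.002, -1.0]]
ft_force: [-4.5, 0.8, 2.4]
grip_width: 0.0002
```

Run:
```python
from h import *
o=[]
for c,(x0,y0) in dict(scene=(220,150),top=(250,150)).items():
    im,d=imaging.get_image(c);o.append(cv2.resize(im[y0:y0+150,x0:x0+160],None,fx=2.5,fy=2.5,interpolation=cv2.INTER_CUBIC))
cv2.imwrite("pics/a2.png",np.hstack(o));s=env.observe();print(s["position"],s["ft_force"])
```

```text
[ 0.48982496 -0.24517331  0.08550402] [-1.35201848  0.90119159  1.01284882]
```

View pics/a2.png

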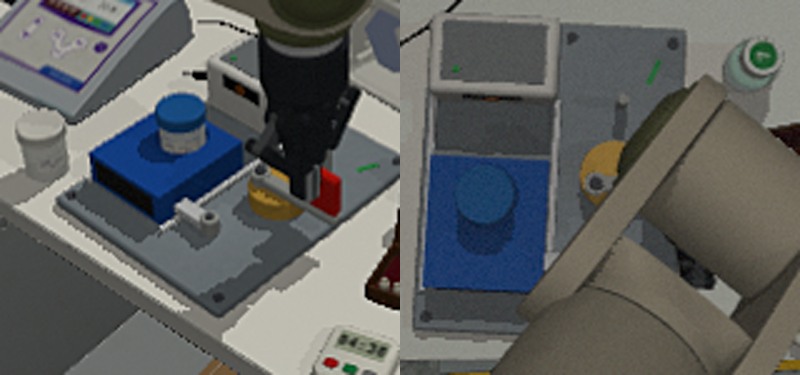

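The handle (325,190) turns with the finger behind it, and the carriage hasn't moved. I'll carry on with the sweep.

Run:
```python
from plan import *
p=np.array([.5323,-.0845,np.radians(-2.65)])
f=lambda t,d=.0186:handle_pose(p,np.radians(t),d,z=.086)
for a,b in((-91.86,-55.86),(-55.86,-35)):
    q0,y0=f(a); 
    r=rows(q0,Rz(y0),[f(t) for t in np.linspace(a,b,10)[1:]]);print(q0,y0);print(sum(r,[]))
```

```text
[ 0.4902 -0.245   0.086 ] 88.14
[0, -0.004, 0.017, 0.0, 0.0, 0.0, -0.089, 0, -0.006, 0.034, 0.0, 0.0, 0.0, -0.178, 0, -0.008, 0.051, 0.0, 0.0, 0.0, -0.267, 0, -0.008, 0.069, 0.0, 0.0, 0.0, -0.356, 0, -0.007, 0.086, 0.0, 0.0, 0.0, -0.444, 0, -0.004, 0.103, 0.0, 0.0, 0.0, -0.533, 0, -0.001, 0.12, 0.0, 0.0, 0.0, -0.622, 0, 0.004, 0.137, 0.0, 0.0, 0.0, -0.711, 0, 0.009, 0.153, 0.0, 0.0, 0.0, -0.8]
[ 0.5362 -0.2436  0.086 ] 124.14
[0, -0.002, 0.01, 0.0, 0.0, 0.0, -0.052, 0, -0.004, 0.02, 0.0, 0.0, 0.0, -0.103, 0, -0.006, 0.03, 0.0, 0.0, 0.0, -0.155, 0, -0.007, 0.039, 0.0, 0.0, 0.0, -0.206, 0, -0.008, 0.049, 0.0, 0.0, 0.0, -0.258, 0, -0.008, 0.059, 0.0, 0.0, 0.0, -0.309, 0, -0.008, 0.07, 0.0, 0.0, 0.0, -0.361, 0, -0.007, 0.08, 0.0, 0.0, 0.0, -0.412, 0, -0.006, 0.09, 0.0, 0.0, 0.0, -0.464]
```

>>> {"op": "step_arm", "data": {
  "steps": [0,-0.004,0.017,0,0,0,-0.089,0,-0.006,0.034,0,0,0,-0.178,0,-0.008,0.051,0,0,0,-0.267,0,-0.008,0.069,0,0,0,-0.356,0,-0.007,0.086,0,0,0,-0.444,0,-0.004,0.103,0,0,0,-0.533,0,-0.001,0.12,0,0,0,-0.622,0,0.004,0.137,0,0,0,-0.711,0,0.009,0.153,0,0,0,-0.8]
}}

```text
time_s: 6.5
position: [0.5352, -0.244, 0.0855]
tool_rot: [[-0.561, 0.828, -0.002], [0.828, 0.561, 0.0], [0.002, -0.001, -1.0]]
ft_force: [-5.1, -0.6, 1.1]
grip_width: 0.0003
```

>>> {"op": "step_arm", "data": {
  "steps": [0,-0.002,0.01,0,0,0,-0.052,0,-0.004,0.02,0,0,0,-0.103,0,-0.006,0.03,0,0,0,-0.155,0,-0.007,0.039,0,0,0,-0.206,0,-0.008,0.049,0,0,0,-0.258,0,-0.008,0.059,0,0,0,-0.309,0,-0.008,0.07,0,0,0,-0.361]
}}

```text
time_s: 7.2
position: [0.5539, -0.2345, 0.0855]
tool_rot: [[-0.769, 0.639, -0.002], [0.639, 0.769, -0.0], [0.001, -0.001, -1.0]]
ft_force: [-4.3, -1.9, 1.3]
grip_width: -0.0002
```

Run:
```python
from h import *
o=[]
for c,(x0,y0) in dict(scene=(220,150),top=(250,150)).items():
    im,d=imaging.get_image(c);o.append(cv2.resize(im[y0:y0+150,x0:x0+160],None,fx=2.5,fy=2.5,interpolation=cv2.INTER_CUBIC))
cv2.imwrite("pics/a3.png",np.hstack(o));s=env.observe();print(s["position"],s["ft_force"],s["q"])
```

```text
[ 0.55421517 -0.2343691   0.08549923] [-3.29018657 -0.90722596  0.71110632] [-3.41693136e+01  3.58122181e+01  7.87823122e+01 -3.74684735e-02
  6.54533897e+01 -8.44205533e+01]
```

View pics/a3.png

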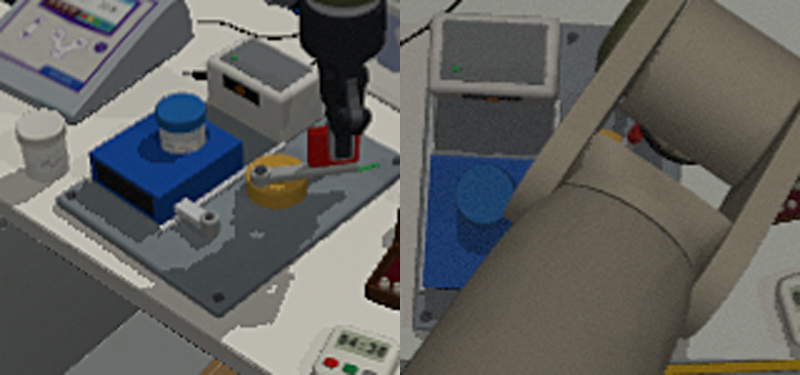

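Run:
```python
from plan import *
p=np.array([.5323,-.0845,np.radians(-2.65)])
f=lambda t,d=.0186:handle_pose(p,np.radians(t),d,z=.086)
for a,T in((-39.63,[-37.5,-35.5,-33.5,-32]),(-32,[-31,-30,-29]),(-29,[-28,-27,-26])):
    q0,y0=f(a); 
    r=rows(q0,Rz(y0),[f(t) for t in T]);print(q0,y0);print(sum(r,[]))
```

```text
[ 0.5547 -0.2339  0.086 ] 140.37
[0, -0.002, 0.009, 0.0, 0.0, 0.0, -0.047, 0, -0.004, 0.017, 0.0, 0.0, 0.0, -0.092, 0, -0.005, 0.026, 0.0, 0.0, 0.0, -0.136, 0, -0.006, 0.032, 0.0, 0.0, 0.0, -0.17]
[ 0.5624 -0.2275  0.086 ] 148.0
[0, -0.001, 0.004, 0.0, 0.0, 0.0, -0.022, 0, -0.002, 0.008, 0.0, 0.0, 0.0, -0.044, 0, -0.003, 0.013, 0.0, 0.0, 0.0, -0.067]
[ 0.5651 -0.2248  0.086 ] 151.0
[0, -0.001, 0.004, 0.0, 0.0, 0.0, -0.022, 0, -0.002, 0.008, 0.0, 0.0, 0.0, -0.044, 0, -0.003, 0.013, 0.0, 0.0, 0.0, -0.067]
```

>>> {"op": "step_arm", "data": {
  "steps": [0,-0.002,0.009,0,0,0,-0.047,0,-0.004,0.017,0,0,0,-0.092,0,-0.005,0.026,0,0,0,-0.136,0,-0.006,0.032,0,0,0,-0.17]
}}

```text
time_s: 7.7
position: [0.5617, -0.2284, 0.0855]
tool_rot: [[-0.847, 0.531, -0.001], [0.531, 0.847, -0.0], [0.001, -0.001, -1.0]]
ft_force: [-3.8, -1.9, -0.9]
grip_width: -0.0001
```

>>> {"op": "step_arm", "data": {
  "steps": [0,-0.001,0.004,0,0,0,-0.022,0,-0.002,0.008,0,0,0,-0.044,0,-0.003,0.013,0,0,0,-0.067]
}}

```text
time_s: 8.0
position: [0.5647, -0.2254, 0.0855]
tool_rot: [[-0.875, 0.485, -0.001], [0.485, 0.875, -0.0], [0.001, -0.0, -1.0]]
ft_force: [-4.8, -1.9, -0.4]
grip_width: -0.0003
```

>>> {"op": "step_arm", "data": {
  "steps": [0,-0.001,0.004,0,0,0,-0.022]
}}

```text
time_s: 8.1
position: [0.5656, -0.2244, 0.0855]
tool_rot: [[-0.883, 0.47, -0.001], [0.47, 0.883, -0.0], [0.001, -0.0, -1.0]]
ft_force: [-4.9, -1.2, -1.5]
grip_width: -0.0004
```

>>> {"op": "step_arm", "data": {
  "steps": [0,-0.001,0.004,0,0,0,-0.022]
}}

```text
time_s: 8.2
position: [0.566, -0.2242, 0.0855]
tool_rot: [[-0.891, 0.454, -0.002], [0.454, 0.891, -0.001], [0.001, -0.002, -1.0]]
ft_force: [-8.7, -8.9, -0.0]
grip_width: 0.0003
```

>>> {"op": "step_arm", "data": {
  "steps": [0,-0.001,0.004,0,0,0,-0.022]
}}

```text
time_s: 8.3
position: [0.5663, -0.2241, 0.0855]
tool_rot: [[-0.899, 0.439, -0.003], [0.439, 0.899, -0.003], [0.001, -0.004, -1.0]]
ft_force: [-12.3, -13.6, -1.1]
grip_width: -0.0002
```

>>> {"op": "step_arm", "data": {
  "steps": [0,0,0.004,0,0,0,0]
}}

```text
time_s: 8.4
position: [0.5664, -0.2239, 0.0856]
tool_rot: [[-0.898, 0.439, -0.004], [0.439, 0.898, -0.004], [0.001, -0.005, -1.0]]
ft_force: [-14.5, -17.4, -0.4]
grip_width: 0.0001
```

The force rose to 22 N and the motion stalled, so the cam is at the stop. Back off and lift.

>>> {"op": "step_arm", "data": {
  "steps": [0,0,-0.03,0,0,0,0,0,0,-0.06,0,0,0,0,0,0,-0.07,-0.02,0,0,0,0,0,-0.07,-0.15,0,0,0,0,0,-0.07,-0.3,0,0,0,0,0,-0.07,-0.4,0,0,0,0,0,-0.07,-0.4,0,0,0]
}}

```text
time_s: 9.1
position: [0.5603, -0.2409, 0.2111]
tool_rot: [[-0.899, 0.439, 0.009], [0.439, 0.899, -0.005], [-0.01, -0.001, -1.0]]
ft_force: [0.1, 1.0, -0.5]
grip_width: 0.0003
```

Run:
```python
from plan import *
s=env.observe();print(s["position"],s["ft_force"])
p=np.array([.5323,-.0845,np.radians(-2.65)])
# push pose: y axis along reader x -> yaw = 90-2.65
A=W(p,(-.112-.0143-.025,0,0)); A[2]=.2
y=90-2.65
M=np.array([.44,-.17,.2])
print(A,y)
P0=s["position"];R0=s["tool_rot"]
print(rows(P0,R0,[(M,118)]));print(rows(M,Rz(118),[(A,y)]))
```

```text
[ 0.5603 -0.2409  0.2111] [ 0.1016  0.9527 -0.5293]
[ 0.3812 -0.0775  0.2   ] 87.35
[[0, 0.464, 0.036, 0.032, 0.003, 0.013, 0.799]]
[[0, 0.364, -0.028, 0.0, 0.0, 0.0, 0.681]]
```

>>> {"op": "step_arm", "data": {
  "steps": [0,0.464,0.036,0.03,0,0,0.8,0,0.464,0.036,0.03,0,0,0.8,0,0.464,0.036,0.03,0,0,0.8,0,0.464,0.036,0.03,0,0,0.8,0,0.464,0.036,0.03,0,0,0.8,0,0.464,0.036,0.03,0,0,0.8]
}}

```text
time_s: 9.7
position: [0.4389, -0.1698, 0.1967]
tool_rot: [[-0.471, 0.882, 0.001], [0.882, 0.471, -0.0], [-0.0, 0.001, -1.0]]
ft_force: [0.3, -1.3, 0.1]
grip_width: 0.0002
```

>>> {"op": "step_arm", "data": {
  "steps": [0,0.364,-0.028,0,0,0,0.681,0,0.364,-0.028,0,0,0,0.681,0,0.364,-0.028,0,0,0,0.681,0,0.364,-0.028,0,0,0,0.681,0,0.364,-0.028,0,0,0,0.681,0,0.364,-0.028,0,0,0,0.681]
}}

```text
time_s: 10.3
position: [0.3804, -0.0774, 0.1966]
tool_rot: [[0.043, 0.999, 0.0], [0.999, -0.043, 0.0], [0.0, 0.0, -1.0]]
ft_force: [-0.3, -0.5, 0.0]
grip_width: -0.0004
```

Run:
```python
from plan import *
s=env.observe();print(s["position"],s["tool_rot"],s["ft_force"])
o=[]
for c,(x0,y0) in dict(scene=(220,150),top=(250,150)).items():
    im,d=imaging.get_image(c);o.append(cv2.resize(im[y0:y0+150,x0:x0+160],None,fx=2.5,fy=2.5,interpolation=cv2.INTER_CUBIC))
    for n in("push_pad","handle"):
        for r in imaging.pinpoint(c,n)[:1]: print(n,c,r["score"],r["pixel"],at_z(c,r["pixel"],.033 if n[0]=="p" else .066))
cv2.imwrite("pics/a4.png",np.hstack(o))
```

```text
[ 0.3804 -0.0774  0.1966] [[ 0.0428  0.9991  0.0001]
 [ 0.9991 -0.0428  0.    ]
 [ 0.      0.0001 -1.    ]] [-0.2863 -0.5467  0.0281]
push_pad scene 0.87 [270.4, 225.1] [ 0.421  -0.0803  0.033 ]
handle scene 0.75 [351.4, 203.2] [ 0.5736 -0.2037  0.066 ]
push_pad top 0.85 [284.9, 264.3] [ 0.4238 -0.0824  0.033 ]
handle top 0.95 [346.5, 191.0] [ 0.5762 -0.2111  0.066 ]
```

View pics/a4.png

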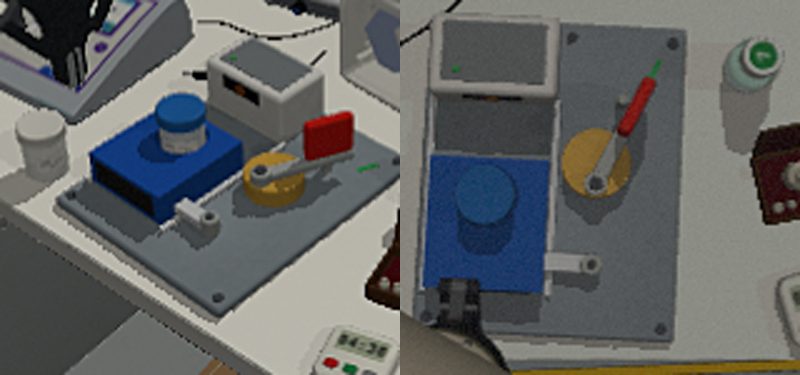

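The arm is against the pin at about (622,100) and the handle lies over the green line. For the push I'll turn 90° so the knuckles keep further from the pot, then descend behind the pad.

>>> {"op": "step_arm", "data": {
  "steps": [0,0,-0.02,0,0,0,1,0,0,-0.02,0,0,0,1,0,0,-0.02,0,0,0,1,0,0,-0.02,0,0,0,1,0,0,-0.02,0,0,0,1,0,0,-0.02,0,0,0,1,0,0,-0.02,0,0,0,1]
}}

```text
time_s: 11.3
position: [0.3738, -0.0768, 0.1967]
tool_rot: [[0.739, 0.673, 0.0], [0.673, -0.739, 0.0], [0.0, -0.0, -1.0]]
ft_force: [-0.6, 0.0, -0.2]
grip_width: 0.0
```

>>> {"op": "step_arm", "data": {
  "steps": [0,0,0,0,0,0,1,0,0,0,0,0,0,1,0,0,0,0,0,0,1,0,0,0,0,0,0,1,0,0,0,0,0,0,1,0,0,0,0,0,0,1,0,0,0,0,0,0,1]
}}

```text
time_s: 12.0
position: [0.3738, -0.0768, 0.1967]
tool_rot: [[0.999, -0.045, 0.0], [-0.045, -0.999, -0.0], [0.0, 0.0, -1.0]]
ft_force: [0.7, -1.2, 0.2]
grip_width: 0.0
```

>>> {"op": "step_arm", "data": {
  "steps": [0,0,0,0.15,0,0,0,0,0,0,0.3,0,0,0,0,0,0,0.42,0,0,0,0,0,0,0.47,0,0,0,0,0,0,0.5,0,0,0,0,0,0,0.5,0,0,0]
}}

```text
time_s: 12.6
position: [0.3734, -0.0766, 0.0458]
tool_rot: [[0.999, -0.045, -0.002], [-0.045, -0.999, 0.001], [-0.002, -0.001, -1.0]]
ft_force: [0.5, -1.1, 0.5]
grip_width: 0.0001
```

Run:
```python
from plan import *
s=env.observe();print(s["position"],s["tool_rot"],s["ft_force"],s["q"])
o=[]
for c,(x0,y0) in dict(scene=(190,130),top=(220,170)).items():
    im,d=imaging.get_image(c);o.append(cv2.resize(im[y0:y0+150,x0:x0+160],None,fx=2.5,fy=2.5,interpolation=cv2.INTER_CUBIC))
cv2.imwrite("pics/a5.png",np.hstack(o))
```

```text
[ 0.3734 -0.0766  0.0458] [[ 0.999  -0.0448 -0.0021]
 [-0.0448 -0.999   0.0012]
 [-0.0022 -0.0011 -1.    ]] [ 0.4809 -1.1238  0.4557] [-29.5453  23.829  116.2286   0.0006  40.0814  63.0219]
```

View pics/a5.png

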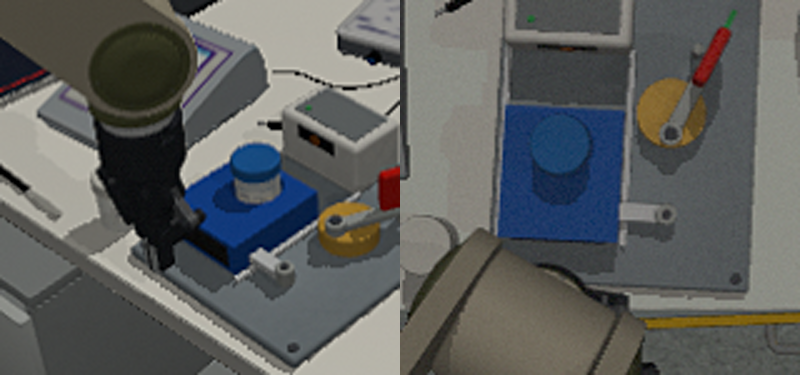

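>>> {"op": "step_arm", "data": {
  "steps": [0,0.03,0,0,0,0,0,0,0.06,0,0,0,0,0,0,0.085,0,0,0,0,0,0,0.095,0,0,0,0,0,0,0.105,0,0,0,0,0,0,0.112,0,0,0,0,0,0,0.119,0,0,0,0,0,0,0.126,0,0,0,0,0,0,0.133,0,0,0,0,0,0,0.14,0,0,0,0,0]
}}

```text
time_s: 13.7
position: [0.4156, -0.0786, 0.0467]
tool_rot: [[0.999, -0.047, -0.001], [-0.047, -0.999, 0.0], [-0.001, -0.0, -1.0]]
ft_force: [-1.6, -0.4, 1.3]
grip_width: 0.0003
```

Run:
```python
from plan import *
s=env.observe();print(s["position"],s["tool_rot"],s["ft_force"],s["q"])
o=[]
for c,(x0,y0) in dict(scene=(190,130),top=(220,170)).items():
    im,d=imaging.get_image(c);o.append(cv2.resize(im[y0:y0+150,x0:x0+160],None,fx=2.5,fy=2.5,interpolation=cv2.INTER_CUBIC))
cv2.imwrite("pics/a6.png",np.hstack(o))
```

```text
[ 0.4156 -0.0786  0.0467] [[ 0.9989 -0.0468 -0.0006]
 [-0.0468 -0.9989  0.0003]
 [-0.0007 -0.0002 -1.    ]] [-1.5756 -0.3669  1.3499] [-26.8382  26.297  109.8888  -0.0054  43.8536  65.8488]
```

View pics/a6.png

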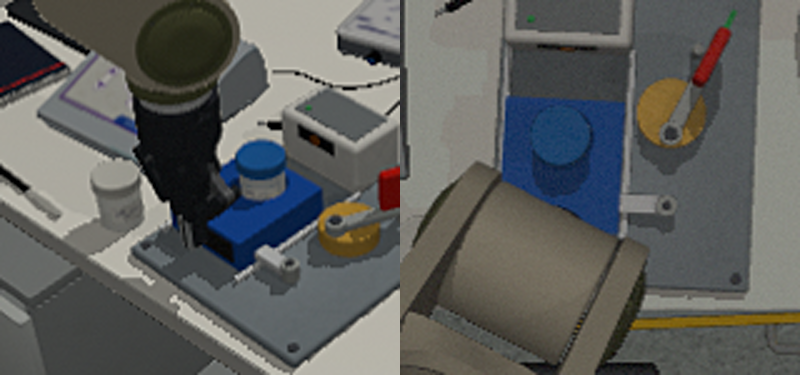

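In contact at about 2 N, the carriage has moved a few millimetres and the pot is upright. Keep pushing.

>>> {"op": "step_arm", "data": {
  "steps": [0,0.01,0,0,0,0,0,0,0.02,0,0,0,0,0,0,0.03,0,0,0,0,0,0,0.04,0,0,0,0,0,0,0.05,0,0,0,0,0,0,0.06,0,0,0,0,0,0,0.07,0,0,0,0,0,0,0.08,0,0,0,0,0,0,0.09,0,0,0,0,0,0,0.1,0,0,0,0,0]
}}

```text
time_s: 14.8
position: [0.4459, -0.0801, 0.0467]
tool_rot: [[0.999, -0.047, -0.0], [-0.047, -0.999, 0.0], [-0.0, -0.0, -1.0]]
ft_force: [-1.7, 0.0, -1.1]
grip_width: -0.0001
```

>>> {"op": "step_arm", "data": {
  "steps": [0,0.006,0,0,0,0,0,0,0.012,0,0,0,0,0]
}}

```text
time_s: 15.0
position: [0.4494, -0.0803, 0.0467]
tool_rot: [[0.999, -0.047, -0.0], [-0.047, -0.999, -0.0], [-0.0, 0.0, -1.0]]
ft_force: [-2.0, 0.2, -1.9]
grip_width: -0.0
```

>>> {"op": "step_arm", "data": {
  "steps": [0,0.005,0,0,0,0,0,0,0.01,0,0,0,0,0]
}}

```text
time_s: 15.2
position: [0.4524, -0.0804, 0.0467]
tool_rot: [[0.999, -0.047, -0.0], [-0.047, -0.999, -0.0], [-0.0, 0.0, -1.0]]
ft_force: [-2.5, -0.4, -1.4]
grip_width: 0.0003
```

>>> {"op": "step_arm", "data": {
  "steps": [0,0.004,0,0,0,0,0,0,0.008,0,0,0,0,0]
}}

```text
time_s: 15.4
position: [0.4539, -0.0804, 0.0467]
tool_rot: [[0.999, -0.046, -0.002], [-0.046, -0.999, 0.0], [-0.002, -0.0, -1.0]]
ft_force: [-11.2, -3.1, 5.0]
grip_width: -0.0001
```

>>> {"op": "step_arm", "data": {
  "steps": [0,0.004,0,0,0,0,0]
}}

```text
time_s: 15.5
position: [0.454, -0.0804, 0.0466]
tool_rot: [[0.999, -0.046, -0.005], [-0.046, -0.999, 0.001], [-0.005, -0.0, -1.0]]
ft_force: [-15.8, -4.6, 9.0]
grip_width: 0.0001
```

>>> {"op": "step_arm", "data": {
  "steps": [0,0.004,0,0,0,0,0]
}}

```text
time_s: 15.6
position: [0.454, -0.0804, 0.0466]
tool_rot: [[0.999, -0.046, -0.008], [-0.046, -0.999, 0.001], [-0.008, -0.0, -1.0]]
ft_force: [-22.5, -5.5, 14.6]
grip_width: 0.0001
```

A firm stop. Back off, lift away and check.

>>> {"op": "step_arm", "data": {
  "steps": [0,-0.03,0,0,0,0,0,0,-0.08,0,0,0,0,0,0,-0.14,0,0,0,0,0,0,-0.18,0,0,0,0,0,0,-0.2,0,-0.1,0,0,0,0,-0.2,0,-0.25,0,0,0,0,-0.2,0,-0.4,0,0,0,0,-0.2,0,-0.55,0,0,0,0,-0.2,0,-0.6,0,0,0,0,-0.2,0,-0.6,0,0,0]
}}

```text
time_s: 16.6
position: [0.3982, -0.0783, 0.229]
tool_rot: [[0.999, -0.047, 0.006], [-0.047, -0.999, -0.003], [0.006, 0.003, -1.0]]
ft_force: [0.1, 0.4, -1.1]
grip_width: 0.0
```

>>> {"op": "step_arm", "data": {
  "steps": [0,0,-0.5,0,0,0,0,0,0,-0.5,0,0,0,0,0,0,-0.5,0,0,0,0,0,0,-0.5,0,0,0,0,0,0,-0.5,0,0,0,0,0,0,-0.5,0,0,0,0]
}}

```text
time_s: 17.2
position: [0.4042, 0.0712, 0.226]
tool_rot: [[0.999, -0.048, -0.001], [-0.048, -0.999, -0.0], [-0.001, 0.0, -1.0]]
ft_force: [0.0, -0.4, -1.1]
grip_width: -0.0001
```

Run:
```python
from plan import *
s=env.observe();print(s["position"],s["ft_force"],s["time_s"])
p=np.array([.5323,-.0845,np.radians(-2.65)])
def loc(P):
    c,s_=np.cos(p[2]),np.sin(p[2]);d=P[:2]-p[:2];return np.array([c*d[0]+s_*d[1],-s_*d[0]+c*d[1]])*1000
o=[]
for c,(x0,y0) in dict(scene=(220,140),top=(220,140)).items():
    im,d=imaging.get_image(c);o.append(cv2.resize(im[y0:y0+150,x0:x0+160],None,fx=2.5,fy=2.5,interpolation=cv2.INTER_CUBIC))
    if c=="top": cv2.imwrite("pics/a8.png",cv2.resize(im[150:300,250:360],None,fx=4,fy=4,interpolation=cv2.INTER_CUBIC))
    for n,z in dict(push_pad=.033,well=.026,sample_pot=.026,roller=.036,handle=.066,head=.072,spare_pot=0,green_vial=0,bench_timer=0).items():
        for r in imaging.pinpoint(c,n)[:1]: P=at_z(c,r["pixel"],z);print(n,c,round(r["score"],2),P,loc(P))
cv2.imwrite("pics/a7.png",np.hstack(o))
```

```text
[0.4042 0.0712 0.226 ] [ 0.0444 -0.4024 -1.1426] 17.2
push_pad scene 0.96 [ 0.4608 -0.0854  0.033 ] [-71.3628  -4.2197]
well scene 0.78 [ 0.5452 -0.085   0.026 ] [12.9413  0.0995]
sample_pot scene 0.87 [ 0.5417 -0.0793  0.026 ] [9.1692 5.5992]
roller scene 0.71 [ 0.4811 -0.1673  0.036 ] [-47.3536 -85.1089]
handle scene 0.92 [ 0.5689 -0.2093  0.066 ] [  42.2947 -122.9495]
head scene 0.74 [ 0.5838 -0.0845  0.072 ] [51.4395  2.3417]
spare_pot scene 0.72 [0.4147 0.0376 0.    ] [-123.0783  116.5738]
green_vial scene 0.65 [ 0.6243 -0.3065  0.    ] [ 102.1255 -217.4777]
bench_timer scene 0.68 [ 0.4038 -0.3675  0.    ] [-115.281 -288.619]
push_pad top 0.71 [ 0.4693 -0.0827  0.033 ] [-62.9763  -1.1507]
well top 0.93 [ 0.5496 -0.0841  0.026 ] [17.2582  1.2234]
sample_pot top 0.88 [ 0.5496 -0.0819  0.026 ] [17.156   3.3758]
roller top 0.66 [ 0.4888 -0.173   0.036 ] [-39.3204 -90.3667]
handle top 0.96 [ 0.5773 -0.2093  0.066 ] [  50.6762 -122.5394]
head top 0.68 [ 0.5834 -0.0864  0.072 ] [51.1522  0.4517]
spare_pot top 0.6 [0.4165 0.0353 0.    ] [-121.1893  114.3238]
green_vial top 0.55 [ 0.6201 -0.3082  0.    ] [  98.0944 -219.3947]
bench_timer top 0.97 [ 0.406  -0.3689  0.    ] [-113.0042 -289.9773]
```

View pics/a7.png

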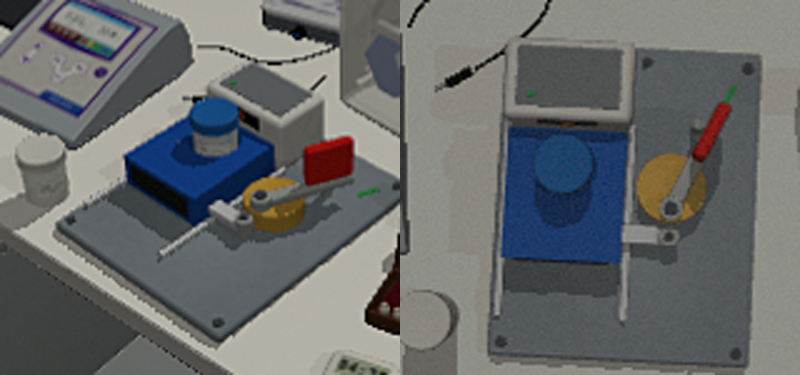

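View pics/a8.png

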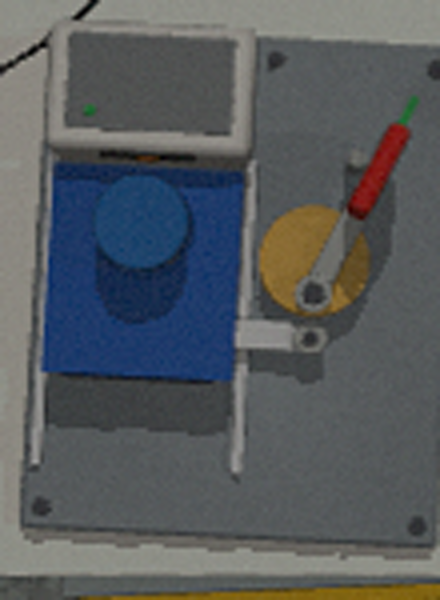

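Run:
```python
from h import *
im,_=imaging.get_image("top");a=cv2.imread("pics/top0.png")
for n,(x0,x1,y0,y1) in dict(vial=(375,410,155,195),timer=(398,438,252,292),spare=(214,245,252,290)).items():
    A,B=[cv2.cvtColor(i,6).astype(np.float32)[y0:y1,x0:x1] for i in(a,im)]
    print(n,cv2.phaseCorrelate(A,B),abs(A-B).mean())
print(env.observe()["ft_force"])
cv2.imwrite("pics/fin.png",np.hstack([cv2.resize(i[150:300,210:440],None,fx=1.7,fy=1.7) for i in (a,im)]))
```

```text
vial ((-0.06811366839606592, 0.0892129960602368), 0.9340908567110697) 2.4492857
timer ((0.06881079538116452, -0.05842350355055004), 0.9764997059851885) 2.40125
spare ((0.07037484244618497, 0.12443414391197294), 1.0306146300397814) 2.7113752
[-0.14465994  0.79860776 -0.51343746]
```

View pics/fin.png

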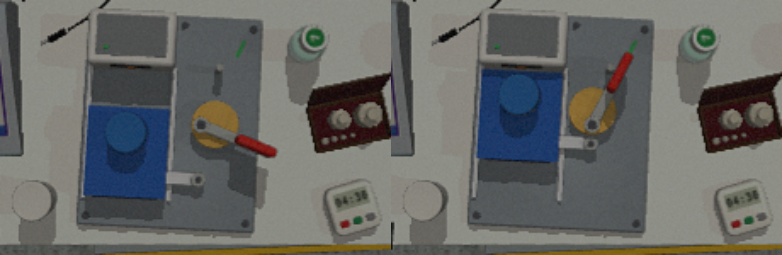

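The before and after views show the spare pot, vial and timer unmoved. The carriage is home and the cam is at its pin.

```bash
python3 -c "
from rig import close_job;print(close_job())"
```

```text
the job is handed in; nothing more can be done
None
```

The job is done and handed in at about 17 s. The cam is turned to its low point, and the carriage with the sample pot is fully home at the reading head.

- **Cam:** I pushed the red handle round with the outside of one shut finger until it stalled at about 22 N. The pictures show its arm on the stop pin and the handle over the green line.
- **Carriage:** I pushed on the black pad with the shut fingers at about 2 N until it came up hard against a stop. The last push peaked at about 27 N at the wrist. The top camera puts its travel at about 46 mm, against 45 mm nominal and well past where the cam would have blocked it. The pot stands upright in its well.
- **Other things:** Comparing the top picture before and after, the spare pot, vial and timer moved by 0.15 pixel or less. The arm ended clear, with no force on it beyond noise.

Two camera readings disagreed with these checks:
- **Vial:** the network's position shifted by up to 9 mm, with a low score. The image comparison shows it did not move.
- **Carriage travel:** the scene camera's pad and pot points give about 35 to 40 mm. I relied on the top camera, because the scene fit was worse, and on the hard stop at almost the predicted place (0.454 m, predicted 0.456 m).

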